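Shut the drill case

ROBOT

A 7-joint arm with a two-finger parallel gripper is mounted at the origin on the work surface. World frame = base frame: x ahead of the robot, y to its left, z up, the work surface at z = 0. Lengths are in m, angles in rad, forces in N, time in s.
With the tool pointing down it reaches from about 0.4 to 0.85 m from the base axis. Payload 4.5 kg.
Tool frame: the origin (TCP) lies between the finger pads; the fingertips stand 19 mm ahead of it and the grasp point (between the pads) is the TCP (manip.nose_length is the distance from the TCP to the fingertips, in m); y points along the fingers, x is the direction in which the jaws open and shut, and the axes are right-handed (so a half turn about y gives the same grasp; the last joint's range is limited). The gripper opens to 88 mm and grips with 3 to 60 N. Pads are 18 mm wide; open, the fingers measure 123 mm over their backs; the gripper's body (75 mm by 187 mm) begins 45 mm behind the grasp point.
Start: joints at [1.267, 0.689, -0.195, 1.565, 0.157, 0.902, -0.215], TCP at [0.207, -0.59, 0.258] pointing down, gripper open.
Joint ranges: [-3.01, 3.01], [-0.46, 2.08], [-1.47, 1.51], [0.13, 2.56], [-1, 4.14], [0.04, 2.09], [-2.66, 2.66]. Speed limits (rad/s): [2.57, 2.57, 3.14, 3.14, 3.14, 3.14, 3.14].

INTERFACE

Orientations are given as a unit quaternion [w, x, y, z].
In Python, from rig import manip gives the robot as it stands. The module is installed in compiled form; this text tells all that it offers.
- The arm moves only by the tool servo_tool, never from a script. Its arguments are lists of equal length, an entry for each row: "dp": the shift along the world's x, y, z in m, a list of three; "twist": the turn, a rotation vector about the world's x, y, z in rad, a list of three; "hand": the finger opening in m, from 0 to 0.0881. A call has 1 to 8 rows; each row shifts and turns the commanded pose from where the row before left it; what a row does not reach is not made up. A row lasts 1/12 s, in which the tool goes at most 41.7 mm and 7.16 degrees, less where a joint would pass 70% of its speed; a pose out of reach is approached as far as the arm can. A call with a gripper value outside its range is refused whole. The fingers move at their own pace and stop on an object; the grip force is fixed at half the most. Time passes only in rows, so rows that do not move let the fingers close. It gives the time, the measured TCP pose, the force and the opening at its end, in the units of the state.
- manip.sense(): the state, without advancing time (a new reading comes with each control period).
- manip.get_image(name): name is "scene" or "side" or "wrist"; returns a dict with "img" (420x560x3 uint8, red, green, blue), "range_z" (420x560 float32, m along the optical axis (not along the pixel's ray), 0 where there is no reading), "fx", "fy", "cx", "cy" (pixels), "R" (3x3) and "t" (3): a world point X has camera coordinates R X + t. Camera axes: x right, y down, z forward; pixel columns grow to the right and rows downward; lengths in m; the calibration is good to about 2 mm. A picture is of the moment at which its call begins.
- manip.close_job(): hands the job in, once; it reports no verdict.
Trained networks look in the newest picture that a camera, given by its name, has taken for a name from the list of things; names that differ only in an ending like _2 or _b are one class to them, and where a whole thing is asked for, a point or a joint stands for the part that bears it (a point fixed in the world has none). Each returns a list of dicts, best first, with "score" (0 to 1); they miss things now and then, are a little off and sometimes report something else, mostly with a low value. They report only what shows in the picture. A call takes as long as a camera call.
- manip.search_frame(name, camera): "location" ([x, y, z] in m, in world coordinates, good to about 4 mm: the middle of the surface that is visible of it).
- manip.regions_of(name, camera): "region" (420x560 bool, what is visible of it).
- manip.pinpoint(name, camera): "location" ([x, y, z] in m, in world coordinates, good to about 4 mm: a listed point, or the origin of a listed thing).
The state is a dict: "time_s": time; "q": joint angles; "dq": joint speeds; "joint_efforts": joint torques, N m; "eef_pos": TCP position; "orientation": TCP orientation; "contact_force": force on the tool from outside, world axes, zero at the start; "wrist_torque": the same for the moment, N m; "finger_gap": opening from 0.0 (shut) to 1.0 (fully open).
Only numpy, scipy, OpenCV 4.12 (cv2) and the standard library are available. Lean on these libraries where they do the work, as an engineer would, in place of code of your own. Each camera call takes 0.05 s, during which the arm holds its last target.

TASK

Two small cases stand open on the bench, each lid propped by a folding brass stay. Shut the blue drill case: first break its stay by pressing the red knee pad down, then lower the lid without slamming until it is fully shut, and let go. Leave the wooden case standing open.

Things in the scene. Friction and masses are not known exactly. Their poses are not given: they have to be found in the camera images.
- blue_case: Blue drill case fixed to the bench; origin: centre of its underside, z up. 160 mm in x, 180 in y, rim at z 110. Lid hinge line: y 90, z 110, along x. A brass two-bar stay stands outside the -x end wall, from the front (-y) rim up to the lid's side. At its knee a red pad 30 mm in x, 36 long, 6 thick, sloping 30 deg up to +y; at the start its top's middle is at x -113, y -17, z 145.
- blue_case_knee (a joint): Knee of the blue case's stay, rad. 0: locked, just past straight, against its stop; the lid then cannot be pushed down. Grows as the red pad is pressed down with about 5 N (about 20 mm for 0.4 rad). 0.1 is straight; beyond it the stay is broken and folds; about 2 with the lid shut. It is linked to the lid, which sinks a few degrees over the first 0.4 rad.
- blue_case_lid (a joint): Blue lid, rad: 0 as it stands open at the start (13 deg from upright, leaning over the case, top about 290 mm above the bench), 1.35 shut (top at 126). Slab 166 mm along the hinge, 182 from hinge to free edge, 16 thick; shuts by swinging from the case's +y to its -y side, pushed on its outer face. Stiff hinge: once the stay is broken it stays where left; 2 to 10 N near the free edge move it.
- oak_case_lid (a joint): Lid of the brown wooden case of corks, a bystander of the same shape, with a like stay and red pad, rad: 0 as it stands open at the start, 1.35 shut. To be left open.

How it is judged:
By the outcome, as a careful person would: the job done as asked, in the order asked, and still so for the second after the job is handed in, with the robot touching nothing.
It also fails if it takes over 43 s, if anything falls off the work surface, if the arm or the gripper's body presses on something with over 40 N, if the wrist force passes 120 N, or if a joint passes its speed limit or range.

## Working session

There is one attempt and no reset: what is moved stays moved. The work goes in short steps, Python scripts to look and compute and a tool call to move; the robot and the scene stay as the last step left them, time stands still between calls to the robot, and variables do not carry over. Pictures are saved under pics/ and viewed, and the job is handed in when it is done.

Besides the shell and the picture viewer there is one more tool, called after "Emit:" as name(argument=value, ...) on one line, values as JSON. servo_tool: Moves the arm, as the interface text tells. Its arguments: {"type":"object","properties":{"dp":{"type":"array","items":{"type":"array","items":{"type":"number"}}},"twist":{"type":"array","items":{"type":"array","items":{"type":"number"}}},"hand":{"type":"array","items":{"type":"number"}}},"required":["dp","twist","hand"]}

```bash
mkdir -p pics; python3 - <<'E'
from rig import manip
import cv2,numpy as np
s=manip.sense(); print(s)
for c in ["scene","side"]:
    d=manip.get_image(c); cv2.imwrite(f"pics/{c}0.png",d["img"][:,:,::-1])
    np.savez(f"{c}0.npz",**d)
    print(c,d["fx"],d["R"].round(3).tolist(),d["t"])
    for n in ["blue_case","blue_case_knee","blue_case_lid","oak_case_lid"]:
        print(n,[(r["score"],np.round(r["location"],3)) for r in manip.search_frame(n,c)])
    print("pin",[(r["score"],np.round(r["location"],3)) for r in manip.pinpoint("blue_case",c)])
E
```

```text
{'time_s': 0.0, 'q': array([ 1.26682435,  0.68997597, -0.19451975,  1.56633214,  0.1572889 ,
        0.90248561, -0.21511315]), 'dq': array([-0.00080494, -0.00074146,  0.00157161,  0.00074426,  0.00048681,
        0.00205341, -0.00088801]), 'joint_efforts': array([ 1.88676368e-04, -5.27568519e+01, -1.26710437e+00, -1.53432673e+01,
       -5.26467303e-02,  6.40084036e-03,  1.59593210e-04]), 'eef_pos': array([ 0.20688246, -0.58914179,  0.25691831]), 'orientation': array([ 0.5772773 , -0.57660668,  0.40936983, -0.40827932]), 'contact_force': array([-0.49644673, -0.39286254, -0.2866091 ]), 'wrist_torque': array([-0.02102157, -0.01170946, -0.04543349]), 'finger_gap': 0.9997772217461239}
scene 426.70190234012273 [[-0.039, 0.999, -0.003], [0.556, 0.02, -0.831], [-0.83, -0.034, -0.557]] [-0.00894411 -0.23411141  1.39804156]
blue_case [(0.98, array([0.593, 0.191, 0.094]))]
blue_case_knee [(0.52, array([0.464, 0.212, 0.142]))]
blue_case_lid [(0.71, array([0.609, 0.229, 0.213])), (0.59, array([ 0.629, -0.063,  0.232]))]
oak_case_lid [(0.67, array([ 0.631, -0.066,  0.236]))]
pin [(0.8, array([ 0.542,  0.169, -0.001]))]
side 497.0827018433831 [[0.936, -0.352, 0.009], [-0.265, -0.721, -0.64], [0.232, 0.597, -0.768]] [-0.52078595  0.23719588  0.96807175]
blue_case [(0.95, array([0.551, 0.208, 0.108]))]
blue_case_knee [(0.56, array([0.474, 0.238, 0.156]))]
blue_case_lid [(0.81, array([0.572, 0.231, 0.222]))]
oak_case_lid [(0.72, array([ 0.548, -0.104,  0.238]))]
pin [(0.69, array([ 0.544,  0.169, -0.001]))]
```

View pics/scene0.png

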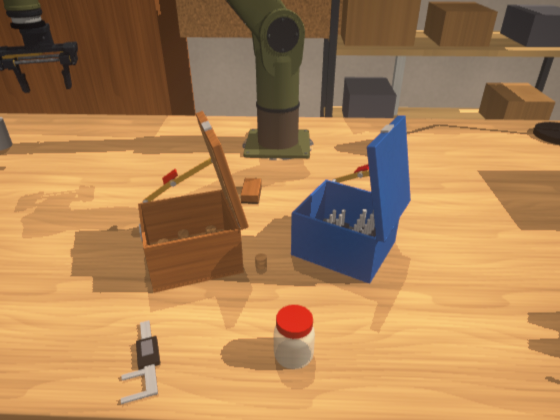

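View pics/side0.png

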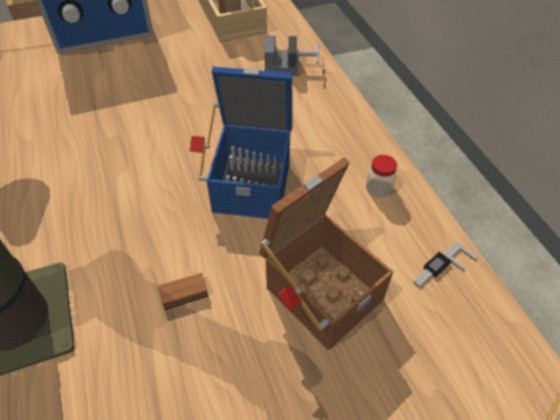

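```bash
cat > h.py <<'E'
import numpy as np,cv2
def cloud(d):
    z=d["range_z"]; v,u=np.mgrid[0:420,0:560]
    P=np.stack([(u-d["cx"])/d["fx"]*z,(v-d["cy"])/d["fy"]*z,z],-1)
    W=(P-d["t"])@d["R"]; W[z<=0]=np.nan
    return W
E
python3 - <<'E'
from h import *
from scipy.optimize import minimize
for c in ["scene","side"]:
    d=np.load(f"{c}0.npz"); W=cloud(d); hsv=cv2.cvtColor(d["img"],cv2.COLOR_RGB2HSV)
    red=((hsv[...,0]<6)|(hsv[...,0]>174))&(hsv[...,1]>180)&(hsv[...,2]>90)
    n,l,st,ce=cv2.connectedComponentsWithStats(red.astype(np.uint8))
    for i in range(1,n):
        if st[i,4]>15:
            p=W[l==i]; print(c,"red",ce[i].round(),st[i,4],np.nanmedian(p,0).round(3),np.nanmin(p,0).round(3),np.nanmax(p,0).round(3))
    bl=(hsv[...,0]>100)&(hsv[...,0]<125)&(hsv[...,1]>120)
    p=W[bl]; p=p[np.isfinite(p).all(1)]; p=p[(np.abs(p[:,0]-.55)<.2)&(np.abs(p[:,1]-.2)<.2)]
    print(c,len(p),p.min(0),p.max(0))
    q=p[(p[:,2]>.03)&(p[:,2]<.113)]
    # outer rectangle fit: min-area rect of points
    r=cv2.minAreaRect(q[:,:2].astype(np.float32)*1000); print(r, cv2.boxPoints(r).tolist())
    q=p[(p[:,2]>.104)&(p[:,2]<.113)]
    r=cv2.minAreaRect(q[:,:2].astype(np.float32)*1000); print(len(q),r, cv2.boxPoints(r).tolist())
E
```

```text
scene red [362. 168.] 48 [0.445 0.208 0.146] [0.431 0.192 0.137] [0.457 0.218 0.153]
scene red [170. 176.] 80 [ 0.496 -0.209  0.145] [ 0.481 -0.227  0.135] [ 0.51  -0.193  0.154]
scene red [294. 321.] 958 [0.837 0.063 0.085] [0.802 0.036 0.07 ] [0.859 0.091 0.088]
scene 6798 [0.43624401 0.05912398 0.00632162] [0.66614757 0.29284309 0.29147192]
((550.2384643554688, 176.57090759277344), (193.73727416992188, 161.50535583496094), 60.79690170288086) [[432.4869079589844, 131.41448974609375], [573.4642333984375, 52.614891052246094], [667.989990234375, 221.72732543945312], [527.0126953125, 300.52691650390625]]
352 ((550.1270141601562, 176.48440551757812), (192.95899963378906, 159.7411346435547), 61.3945426940918) [[433.81365966796875, 130.02151489257812], [574.0563354492188, 53.5413818359375], [666.4403686523438, 222.94729614257812], [526.1976928710938, 299.42742919921875]]
side red [197. 144.] 98 [0.435 0.208 0.145] [0.419 0.193 0.136] [0.448 0.225 0.154]
side red [384. 165.] 345 [0.824 0.06  0.085] [0.798 0.034 0.075] [0.851 0.09  0.09 ]
side red [289. 297.] 283 [ 0.487 -0.21   0.145] [ 0.47  -0.228  0.051] [ 0.505 -0.143  0.156]
side 4747 [0.43125492 0.05374082 0.00384652] [0.65183676 0.28634074 0.29354785]
((541.8097534179688, 168.46295166015625), (184.28379821777344, 156.44178771972656), 61.790889739990234) [[429.32464599609375, 124.23920440673828], [567.1856079101562, 50.29059600830078], [654.2948608398438, 212.68670654296875], [516.4338989257812, 286.63531494140625]]
604 ((541.4111938476562, 167.8037567138672), (182.04051208496094, 156.39096069335938), 61.80691146850586) [[429.49078369140625, 124.5251235961914], [567.3275756835938, 50.639076232910156], [653.3316040039062, 211.0823974609375], [515.4948120117188, 284.96844482421875]]
```

```bash
python3 - <<'E'
from h import *
from scipy.spatial.transform import Rotation as R
q=[ 0.5772773 , -0.57660668,  0.40936983, -0.40827932]
r=R.from_quat([q[1],q[2],q[3],q[0]]); M=r.as_matrix(); print(M.round(3))
th=np.deg2rad(-28.3); ex=np.array([np.cos(th),np.sin(th),0]);ey=np.array([-ex[1],ex[0],0])
for s in (1,-1):
    T=np.column_stack([s*ex,[0,0,-1],np.cross(s*ex,[0,0,-1])])
    print(s,(R.from_matrix(T)*r.inv()).as_rotvec())
C=np.array([.5435,.169,0])
f=lambda x,y,z:(C+ex*x+ey*y+[0,0,z]).round(3)
print("ex",ex,"ey",ey,"pad",f(-.113,-.017,.145))
for nm,p in dict(behind=(0,.13,.26),start=(0,.09,.26),shut=(0,-.04,.126)).items(): print(nm,f(*p))
for c in ["scene","side"]:
    d=np.load(f"{c}0.npz"); W=cloud(d).reshape(-1,3); W=W[np.isfinite(W).all(1)]
    L=(W-C)@np.column_stack([ex,ey,[0,0,1]])
    b=(L[:,2]>.15)&(np.abs(L[:,0])<.35)&(np.abs(L[:,1])<.35)
    oak=b&(W[:,1]<.06); print(c,L[oak].min(0),L[oak].max(0),"world",W[oak].min(0),W[oak].max(0))
    # closest in x within y window -0.1..0
    w=oak&(L[:,1]>-.1); print(w.sum(), L[w].min(0) if w.any() else None)
    bl=b&(L[:,2]>.2)&(L[:,1]>-.02)&(np.abs(L[:,0])<.1); print("lid",L[bl].min(0),L[bl].max(0))
E
```

```text
[[ 0.331 -0.001  0.943]
 [-0.943  0.002  0.331]
 [-0.002 -1.    -0.   ]]
1 [-0.00132662 -0.00129279  0.73902862]
-1 [-1.62778012e-03  1.67037101e-03 -2.40256301e+00]
ex [ 0.88047735 -0.47408821  0.        ] ey [0.47408821 0.88047735 0.        ] pad [0.436 0.208 0.145]
behind [0.605 0.283 0.26 ]
start [0.586 0.248 0.26 ]
shut [0.525 0.134 0.126]
scene [ 0.07747268 -0.34976869  0.15011553] [ 0.21019598 -0.13740953  0.29552303] world [ 0.47497829 -0.19939054  0.15011553] [ 0.65024778 -0.03505201  0.29552303]
0 None
lid [-0.08372038  0.05107271  0.20000173] [0.08558163 0.08754469 0.29491128]
side [ 0.06781247 -0.34952784  0.15009456] [ 0.20697236 -0.14894822  0.29702466] world [ 0.47064975 -0.20262654  0.15009456] [ 0.6459042  -0.04929682  0.29702466]
0 None
lid [-0.08609238  0.04717102  0.20015106] [0.07973567 0.07207472 0.2963372 ]
```

Emit:
servo_tool(dp=[[0.024,0.024,0.018],[0.024,0.024,0.018],[0.024,0.024,0.018],[0.024,0.024,0.018],[0.024,0.024,0.018],[0.024,0.024,0.018],[0.024,0.024,0.018],[0.024,0.024,0.018]], twist=[[0,0,0.09],[0,0,0.09],[0,0,0.09],[0,0,0.09],[0,0,0.09],[0,0,0.09],[0,0,0.09],[0,0,0.09]], hand=[0,0,0,0,0,0,0,0])

```text
time_s: 1.27
eef_pos: [0.4, -0.3963, 0.4029]
orientation: [-0.684, 0.685, -0.178, 0.178]
contact_force: [0.8, -0.1, -0.2]
finger_gap: 0.416
```

Emit:
servo_tool(dp=[[0.005,0.038,0],[0.005,0.038,0],[0.005,0.038,0],[0.005,0.038,0],[0.005,0.038,0],[0.005,0.038,0],[0.005,0.038,0],[0.005,0.038,0]], twist=[[0,0,0.019],[0,0,0],[0,0,0],[0,0,0],[0,0,0],[0,0,0],[0,0,0],[0,0,0]], hand=[0,0,0,0,0,0,0,0])

```text
time_s: 1.93
eef_pos: [0.439, -0.092, 0.402]
orientation: [-0.685, 0.686, -0.173, 0.173]
contact_force: [0.1, 0.0, -0.3]
finger_gap: 0.009
```

Emit:
servo_tool(dp=[[0,0.0375,0],[0,0.0375,0],[0,0.0375,0],[0,0.0375,0],[0,0.0375,0],[0,0.0375,0],[0,0.0375,0],[-0.003,0.0375,0]], twist=[[0,0,0],[0,0,0],[0,0,0],[0,0,0],[0,0,0],[0,0,0],[0,0,0],[0,0,0]], hand=[0,0,0,0,0,0,0,0])

```text
time_s: 2.6
eef_pos: [0.4363, 0.2079, 0.4019]
orientation: [0.686, -0.686, 0.173, -0.173]
contact_force: [1.3, 0.3, 0.5]
finger_gap: 0.007
```

Emit:
servo_tool(dp=[[0,0,-0.035],[0,0,-0.035],[0,0,-0.035],[0,0,-0.035],[0,0,-0.035],[0,0,-0.02],[0,0,0],[0,0,0]], twist=[[0,0,0],[0,0,0],[0,0,0],[0,0,0],[0,0,0],[0,0,0],[0,0,0],[0,0,0]], hand=[0,0,0,0,0,0,0,0])

```text
time_s: 3.27
eef_pos: [0.4359, 0.2063, 0.2065]
orientation: [-0.685, 0.686, -0.173, 0.172]
contact_force: [0.2, 0.2, 0.3]
finger_gap: 0.008
```

```bash
python3 - <<'E'
from rig import manip
import cv2,numpy as np
s=manip.sense(); print(s["eef_pos"],s["orientation"],s["contact_force"])
o=[cv2.resize(manip.get_image(c)["img"],None,fx=.7,fy=.7)[:,:,::-1] for c in ("scene","side")]
cv2.imwrite("pics/b1.png",np.hstack(o))
E
```

```text
[0.43592325 0.20630806 0.20652322] [-0.68529483  0.68606369 -0.17313161  0.17237476] [0.16109643 0.17650293 0.32318486]
```

View pics/b1.png

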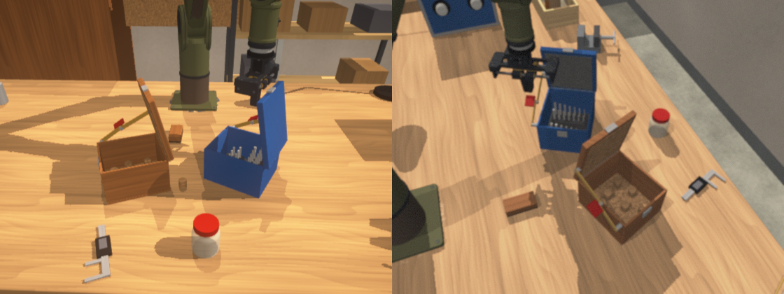

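Emit:
servo_tool(dp=[[-0.002,-0.003,-0.015],[0,0,-0.015],[0,0,-0.004],[0,0,-0.004],[0,0,-0.004],[0,0,-0.004]], twist=[[0,0,0],[0,0,0],[0,0,0],[0,0,0],[0,0,0],[0,0,0]], hand=[0,0,0,0,0,0])

```text
time_s: 3.87
eef_pos: [0.4355, 0.2045, 0.1619]
orientation: [0.687, -0.684, 0.172, -0.174]
contact_force: [0.2, 1.2, 6.0]
finger_gap: 0.003
```

Emit:
servo_tool(dp=[[0,0,-0.003],[0,0,-0.003],[0,0,-0.003]], twist=[[0,0,0],[0,0,0],[0,0,0]], hand=[0,0,0])

```text
time_s: 4.12
eef_pos: [0.436, 0.2055, 0.1531]
orientation: [0.688, -0.684, 0.171, -0.174]
contact_force: [-0.1, 1.6, 7.7]
finger_gap: 0.002
```

Emit:
servo_tool(dp=[[0,0,-0.003],[0,0,-0.003],[0,0,-0.003],[0,0,-0.003]], twist=[[0,0,0],[0,0,0],[0,0,0],[0,0,0]], hand=[0,0,0,0])

```text
time_s: 4.45
eef_pos: [0.4373, 0.2078, 0.1419]
orientation: [0.689, -0.682, 0.17, -0.174]
contact_force: [1.8, 4.7, 11.0]
finger_gap: 0.007
```

```bash
python3 - <<'E'
from rig import manip
import cv2,numpy as np
o=[cv2.resize(manip.get_image(c)["img"],None,fx=.7,fy=.7)[:,:,::-1] for c in ("scene","side")]
cv2.imwrite("pics/b2.png",np.hstack(o))
E
```

```text
(no output)
```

View pics/b2.png

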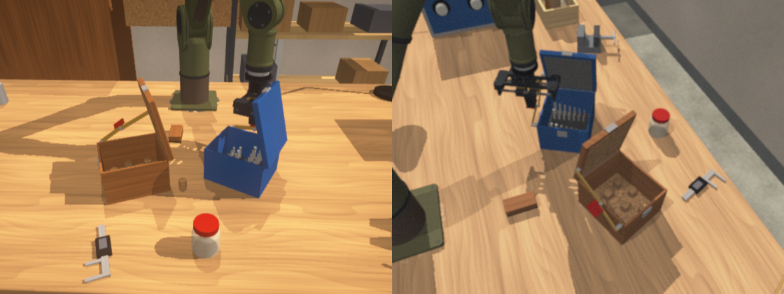

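Emit:
servo_tool(dp=[[0,0,0.01],[0,0,0.02],[0,0,0.035],[0,0,0.038],[0,0,0.038],[0,0,0.038],[0,0,0.038],[0,0,0.038]], twist=[[0,0,0],[0,0,0],[0,0,0],[0,0,0],[0,0,0],[0,0,0],[0,0,0],[0,0,0]], hand=[0,0,0,0,0,0,0,0])

```text
time_s: 5.22
eef_pos: [0.4337, 0.2032, 0.3974]
orientation: [0.686, -0.685, 0.172, -0.173]
contact_force: [1.3, 0.3, -0.8]
finger_gap: 0.007
```

```bash
python3 - <<'E'
from rig import manip
from h import *
th=np.deg2rad(-28.3); ex=np.array([np.cos(th),np.sin(th),0]);ey=np.array([-ex[1],ex[0],0]);C=np.array([.5435,.169,0])
o=[]
for c in ("scene","side"):
    d=manip.get_image(c); o.append(cv2.resize(d["img"],None,fx=.7,fy=.7)[:,:,::-1])
    for k,dd in (("old",np.load(c+"0.npz")),("new",d)):
        W=cloud(dd); hsv=cv2.cvtColor(dd["img"],cv2.COLOR_RGB2HSV)
        L=(W-C)@np.column_stack([ex,ey,[0,0,1]])
        red=((hsv[...,0]<6)|(hsv[...,0]>174))&(hsv[...,1]>180)&(hsv[...,2]>90)&(np.abs(L[...,0]+.11)<.05)&(np.abs(L[...,1])<.06)
        print(c,k,"pad",red.sum(),np.nanmedian(L[red],0).round(4))
        for z in (.2,.22,.24,.26,.28):
            m=(np.abs(L[...,0])<.06)&(np.abs(L[...,2]-z)<.005)&(L[...,1]>-.1)&(L[...,1]<.12)
            print(z,m.sum(),np.nanmedian(L[m][:,1]).round(4) if m.any() else None,end="; ")
        print()
cv2.imwrite("pics/b3.png",np.hstack(o))
E
```

```text
scene old pad 48 [-0.1025 -0.0121  0.146 ]
0.2 110 0.0867; 0.22 120 0.0823; 0.24 120 0.0778; 0.26 124 0.0734; 0.28 134 0.0688; 
scene new pad 28 [-0.1048 -0.0122  0.1214]
0.2 130 0.0801; 0.22 131 0.0739; 0.24 136 0.0681; 0.26 141 0.062; 0.28 155 0.0559; 
side old pad 98 [-0.1138 -0.0172  0.1448]
0.2 164 0.069; 0.22 170 0.0645; 0.24 180 0.0598; 0.26 179 0.0555; 0.28 213 0.0523; 
side new pad 117 [-0.1155 -0.0057  0.1226]
0.2 147 0.0621; 0.22 154 0.0561; 0.24 163 0.0499; 0.26 175 0.0438; 0.28 219 0.04;
```

View pics/b3.png

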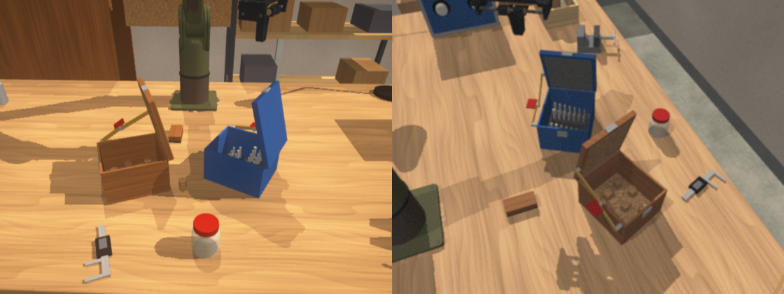

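Emit:
servo_tool(dp=[[0.033,0.0134,0],[0.033,0.0134,0],[0.033,0.0134,0],[0.033,0.0134,0],[0.032,0.0134,0],[0,0,0]], twist=[[0,0,0],[0,0,0],[0,0,0],[0,0,0],[0,0,0],[0,0,0]], hand=[0,0,0,0,0,0])

```text
time_s: 5.82
eef_pos: [0.6025, 0.2716, 0.3916]
orientation: [0.686, -0.685, 0.174, -0.174]
contact_force: [-0.3, 0.2, -0.2]
finger_gap: 0.008
```

Emit:
servo_tool(dp=[[0,0,-0.033],[0,0,-0.033],[0,0,-0.033],[0,0,-0.033],[0,0,0],[0,0,0]], twist=[[0,0,0],[0,0,0],[0,0,0],[0,0,0],[0,0,0],[0,0,0]], hand=[0,0,0,0,0,0])

```text
time_s: 6.32
eef_pos: [0.5969, 0.2695, 0.2615]
orientation: [-0.685, 0.687, -0.174, 0.172]
contact_force: [-0.5, 0.4, 0.9]
finger_gap: 0.006
```

```bash
python3 - <<'E'
from rig import manip
from h import *
th=np.deg2rad(-28.3); ex=np.array([np.cos(th),np.sin(th),0]);ey=np.array([-ex[1],ex[0],0]);C=np.array([.5435,.169,0])
p=manip.sense()["eef_pos"]; print(p,(p-C)@ex,(p-C)@ey)
o=[cv2.resize(manip.get_image(c)["img"],None,fx=.7,fy=.7)[:,:,::-1] for c in ("scene","side")]
cv2.imwrite("pics/b4.png",np.hstack(o))
a=[];P0=p
for ph in range(17,95,3):
    f=np.deg2rad(ph); r=.145
    y=.09-r*np.sin(f)+.016*np.cos(f)+.009; z=.11+r*np.cos(f)+.016*np.sin(f)+.019
    P=C+ey*y+[0,0,z]; print(ph,P.round(4),((P-P0)*1000).round(1)); P0=P
E
```

```text
[0.59691458 0.26946492 0.26148128] -0.0005989057123828379 0.11378030721375951
17 [0.5776 0.2323 0.2723] [-19.3 -37.2  10.9]
20 [0.5741 0.2257 0.2707] [-3.5 -6.6 -1.6]
23 [0.5706 0.2193 0.2687] [-3.5 -6.5 -2. ]
26 [0.5671 0.2129 0.2663] [-3.4 -6.4 -2.4]
29 [0.5637 0.2066 0.2636] [-3.4 -6.3 -2.8]
32 [0.5604 0.2005 0.2604] [-3.3 -6.1 -3.1]
35 [0.5572 0.1945 0.257 ] [-3.2 -6.  -3.5]
38 [0.5541 0.1887 0.2531] [-3.1 -5.8 -3.8]
41 [0.5511 0.183  0.2489] [-3.  -5.6 -4.2]
44 [0.5481 0.1776 0.2444] [-2.9 -5.4 -4.5]
47 [0.5453 0.1724 0.2396] [-2.8 -5.2 -4.8]
50 [0.5427 0.1674 0.2345] [-2.7 -5.  -5.1]
53 [0.5401 0.1627 0.229 ] [-2.6 -4.7 -5.4]
56 [0.5377 0.1582 0.2233] [-2.4 -4.5 -5.7]
59 [0.5354 0.154  0.2174] [-2.3 -4.2 -6. ]
62 [0.5333 0.1501 0.2112] [-2.1 -3.9 -6.2]
65 [0.5313 0.1464 0.2048] [-2.  -3.6 -6.4]
68 [0.5295 0.1431 0.1982] [-1.8 -3.3 -6.6]
71 [0.5279 0.14   0.1913] [-1.6 -3.  -6.8]
74 [0.5264 0.1373 0.1843] [-1.5 -2.7 -7. ]
77 [0.5252 0.1349 0.1772] [-1.3 -2.4 -7.1]
80 [0.5241 0.1329 0.1699] [-1.1 -2.1 -7.3]
83 [0.5231 0.1312 0.1626] [-0.9 -1.7 -7.4]
86 [0.5224 0.1298 0.1551] [-0.7 -1.4 -7.5]
89 [0.5218 0.1288 0.1475] [-0.6 -1.  -7.5]
92 [0.5215 0.1281 0.1399] [-0.4 -0.7 -7.6]
```

View pics/b4.png

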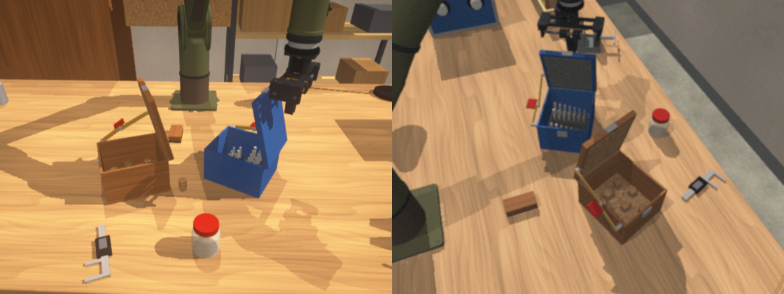

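Emit:
servo_tool(dp=[[-0.006,-0.011,0.009],[-0.006,-0.011,0],[-0.004,-0.008,0],[-0.003,-0.006,0],[-0.002,-0.004,-0.001],[-0.002,-0.004,-0.001],[-0.002,-0.004,-0.001],[-0.002,-0.004,-0.001]], twist=[[0,0,0],[0,0,0],[0,0,0],[0,0,0],[0,0,0],[0,0,0],[0,0,0],[0,0,0]], hand=[0,0,0,0,0,0,0,0])

```text
time_s: 7.08
eef_pos: [0.5733, 0.2218, 0.2707]
orientation: [0.689, -0.682, 0.171, -0.174]
contact_force: [2.6, 4.4, 4.7]
finger_gap: -0.0
```

Emit:
servo_tool(dp=[[-0.0023,-0.0043,-0.0015],[-0.0023,-0.0043,-0.0016],[-0.0023,-0.0042,-0.0018],[-0.0022,-0.0042,-0.002],[-0.0022,-0.0041,-0.0021],[-0.0021,-0.004,-0.0023],[-0.0021,-0.0039,-0.0025],[-0.002,-0.0039,-0.0026]], twist=[[0,0,0],[0,0,0],[0,0,0],[0,0,0],[0,0,0],[0,0,0],[0,0,0],[0,0,0]], hand=[0,0,0,0,0,0,0,0])

```text
time_s: 7.75
eef_pos: [0.5537, 0.1852, 0.2515]
orientation: [0.686, -0.685, 0.173, -0.173]
contact_force: [0.9, 3.1, 3.9]
finger_gap: 0.003
```

Emit:
servo_tool(dp=[[-0.002,-0.0037,-0.0028],[-0.002,-0.0037,-0.0029],[-0.0019,-0.0036,-0.003],[-0.0019,-0.0035,-0.0031],[-0.0018,-0.0034,-0.0033],[-0.0018,-0.0033,-0.0034],[-0.0017,-0.0032,-0.0035],[-0.0017,-0.0031,-0.0036]], twist=[[0,0,0],[0,0,0],[0,0,0],[0,0,0],[0,0,0],[0,0,0],[0,0,0],[0,0,0]], hand=[0,0,0,0,0,0,0,0])

```text
time_s: 8.42
eef_pos: [0.5385, 0.1576, 0.2253]
orientation: [-0.686, 0.686, -0.173, 0.173]
contact_force: [2.5, 3.5, 2.4]
finger_gap: 0.004
```

```bash
python3 - <<'E'
from rig import manip
from h import *
th=np.deg2rad(-28.3); ex=np.array([np.cos(th),np.sin(th),0]);ey=np.array([-ex[1],ex[0],0]);C=np.array([.5435,.169,0])
s=manip.sense();p=s["eef_pos"]; print(p,(p-C)@ex,(p-C)@ey,s["contact_force"])
o=[cv2.resize(manip.get_image(c)["img"],None,fx=.7,fy=.7)[:,:,::-1] for c in ("scene","side")]
cv2.imwrite("pics/b5.png",np.hstack(o))
E
```

```text
[0.5385312  0.15763426 0.22529982] 0.0010134464632803718 -0.0123629288057771 [2.52854712 3.45485059 2.42252543]
```

View pics/b5.png

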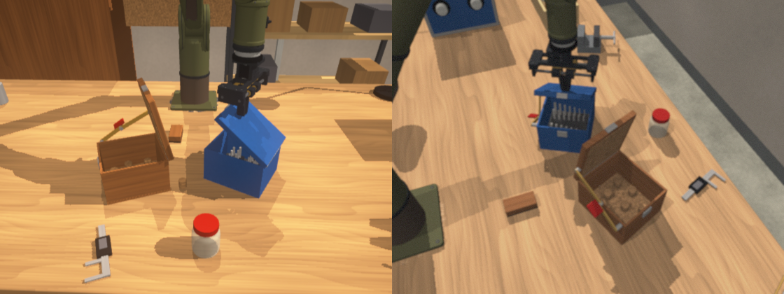

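Emit:
servo_tool(dp=[[-0.0015,-0.0028,-0.004],[-0.0014,-0.0026,-0.0041],[-0.0014,-0.0025,-0.0042],[-0.0013,-0.0023,-0.0043],[-0.0012,-0.0022,-0.0044],[-0.0011,-0.002,-0.0045],[-0.001,-0.0019,-0.0046],[-0.001,-0.0018,-0.0046]], twist=[[0,0,0],[0,0,0],[0,0,0],[0,0,0],[0,0,0],[0,0,0],[0,0,0],[0,0,0]], hand=[0,0,0,0,0,0,0,0])

```text
time_s: 9.18
eef_pos: [0.5286, 0.1391, 0.1904]
orientation: [-0.685, 0.686, -0.173, 0.173]
contact_force: [-0.6, -2.1, 5.2]
finger_gap: 0.007
```

Emit:
servo_tool(dp=[[-0.0009,-0.0016,-0.004],[-0.0008,-0.0014,-0.004],[-0.0007,-0.0012,-0.004],[-0.0006,-0.0011,-0.004],[-0.0005,-0.001,-0.004],[-0.0004,-0.0008,-0.0035],[-0.0004,-0.0006,-0.003],[-0.0003,-0.0005,-0.003]], twist=[[0,0,0],[0,0,0],[0,0,0],[0,0,0],[0,0,0],[0,0,0],[0,0,0],[0,0,0]], hand=[0,0,0,0,0,0,0,0])

```text
time_s: 9.85
eef_pos: [0.5243, 0.1314, 0.1612]
orientation: [-0.686, 0.686, -0.173, 0.173]
contact_force: [-0.9, -0.6, 3.7]
finger_gap: -0.002
```

Next, the slow last 16 mm.

Emit:
servo_tool(dp=[[-0.0003,-0.0005,-0.0025],[-0.0003,-0.0004,-0.0025],[-0.0002,-0.0003,-0.0025],[-0.0001,-0.0002,-0.002],[0,0,-0.002],[0,0,-0.002],[0,0,-0.0015],[0,0,-0.0015]], twist=[[0,0,0],[0,0,0],[0,0,0],[0,0,0],[0,0,0],[0,0,0],[0,0,0],[0,0,0]], hand=[0,0,0,0,0,0,0,0])

```text
time_s: 10.52
eef_pos: [0.5233, 0.1302, 0.1453]
orientation: [-0.685, 0.686, -0.173, 0.173]
contact_force: [-5.4, -4.3, 25.4]
finger_gap: 0.002
```

Emit:
servo_tool(dp=[[0,0,-0.001],[0,0,-0.001],[0,0,0]], twist=[[0,0,0],[0,0,0],[0,0,0]], hand=[0,0,0])

```text
time_s: 10.77
eef_pos: [0.5233, 0.1302, 0.1453]
orientation: [-0.685, 0.686, -0.172, 0.173]
contact_force: [-4.3, -4.3, 24.1]
finger_gap: 0.004
```

Emit:
servo_tool(dp=[[0,0,0.003],[0,0,0.005],[0,0,0.02],[0,0,0.035],[0,0,0.038],[0,0,0.038],[0,0,0.038],[0,0,0.038]], twist=[[0,0,0],[0,0,0],[0,0,0],[0,0,0],[0,0,0],[0,0,0],[0,0,0],[0,0,0]], hand=[0,0,0,0,0,0,0,0])

```text
time_s: 11.43
eef_pos: [0.523, 0.1309, 0.3599]
orientation: [0.686, -0.685, 0.173, -0.172]
contact_force: [2.0, -0.1, -0.3]
finger_gap: 0.006
```

Emit:
servo_tool(dp=[[0,0.03,0.02],[0,0.03,0.01],[0,0.03,0],[0,0.03,0],[0,0.03,0],[0,0,0],[0,0,0]], twist=[[0,0,0],[0,0,0],[0,0,0],[0,0,0],[0,0,0],[0,0,0],[0,0,0]], hand=[0,0,0,0,0,0,0])

```text
time_s: 12.02
eef_pos: [0.5224, 0.2828, 0.3876]
orientation: [0.686, -0.686, 0.172, -0.171]
contact_force: [-0.1, -1.4, 0.5]
finger_gap: 0.004
```

```bash
python3 - <<'E'
from rig import manip
from h import *
th=np.deg2rad(-28.3); ex=np.array([np.cos(th),np.sin(th),0]);ey=np.array([-ex[1],ex[0],0]);C=np.array([.5435,.169,0])
s=manip.sense(); print(s["time_s"],s["eef_pos"],s["contact_force"])
o=[]
for c in ("scene","side"):
    d=manip.get_image(c); o.append(cv2.resize(d["img"],None,fx=.7,fy=.7)[:,:,::-1])
    L=(cloud(d)-C)@np.column_stack([ex,ey,[0,0,1]])
    for y in (-.08,-.06,-.03,0,.03,.06):
        m=(np.abs(L[...,0]-.0)<.07)&(np.abs(L[...,1]-y)<.006)&(L[...,2]<.2)
        print(c,y,m.sum(),np.nanmedian(L[m][:,2]).round(4) if m.any() else None)
    d0=np.load(c+"0.npz"); W0=cloud(d0);W1=cloud(d)
    m=(W0[...,1]<.0)&(W0[...,0]>.45)&(W0[...,0]<.7)&(W0[...,2]>.05)&(W0[...,1]>-.3)
    print("oak diff",np.nanpercentile(np.abs(W1[m]-W0[m]).max(1),[50,90]))
cv2.imwrite("pics/b6.png",np.hstack(o))
E
```

```text
12.0167 [0.5223916  0.28277227 0.38760395] [-0.08841643 -1.40550513  0.49076314]
scene -0.08 185 0.126
scene -0.06 192 0.126
scene -0.03 202 0.126
scene 0 203 0.1261
scene 0.03 220 0.1259
scene 0.06 229 0.126
oak diff [0.00111721 0.00276373]
side -0.08 290 0.1261
side -0.06 271 0.1261
side -0.03 244 0.1261
side 0 242 0.1262
side 0.03 228 0.126
side 0.06 229 0.1262
oak diff [0.00128233 0.00305746]
```

View pics/b6.png

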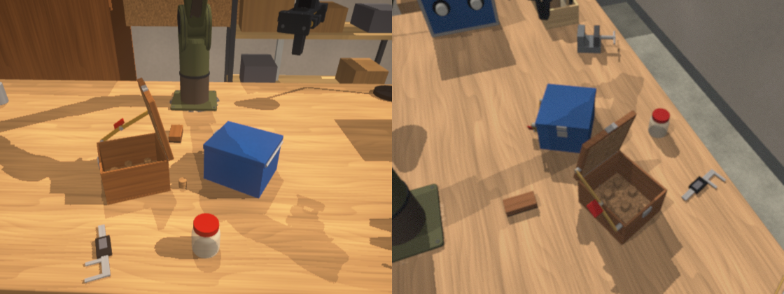

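Lid flat at 126 mm everywhere, wooden case unchanged, arm clear.

```bash
python3 -c "
from rig import manip
print(manip.close_job())"
```

```text
the job is handed in; nothing more can be done
None
```

The blue drill case is shut, and the wooden case is still standing open. I handed the job in at about 12 s.

- **Stay:** I pressed the red pad down about 23 mm. The lid sank from about 13° to 17°, and the pad stayed down after I lifted off, so the stay was broken before I touched the lid.
- **Lid:** I lowered it with the closed fingertips on its outer face, following the hinge arc and slowing for the last 16 mm. I seated it with about 25 N, the highest force reported at the end of any move, then let go.
- **Last checks:** Both cameras showed the lid top level at 126 mm, which is the shut height. The wooden case matched its starting position to within camera noise (90% of points within about 3 mm). The arm was well clear of everything. No check failed or disagreed.

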